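# Refit the talk knob of the ward intercom and hold it down

## Robot

A 6-joint arm with a two-finger parallel gripper is mounted at the origin on the work surface. World frame = base frame: x ahead of the robot, y to its left, z up, the work surface at z = 0. Lengths are in m, angles in rad, forces in N, time in s.
With the tool pointing down it reaches from about 0.35 to 0.975 m from the base axis. Payload 4.9 kg.
Tool frame: the origin (TCP) lies at the very end of the fingers, on their centre line; the grasp point (between the pads) lies 19 mm behind it; z points along the fingers, x is the direction in which the jaws open and shut, and the axes are right-handed (so a half turn about z gives the same grasp; the last joint's range is limited). The gripper opens to 85 mm and grips with 20 to 120 N. Pads are 22 mm wide; open, the fingers measure 114 mm over their backs; the gripper's body (76 mm by 85 mm) begins 54 mm behind the grasp point. The pads swing forward as they close: fully open they stand 13 mm farther back than shut.
Start: joints at [-1.29, 0.053, 1.613, -0, 1.476, -0.119], TCP at [0.243, -0.576, 0.209] pointing down, gripper open.
Joint ranges: [-3.01, 3.01], [-1.01, 2.22], [0.06, 2.58], [-1.02, 4.17], [0.09, 2.62], [-3.14, 3.14]. Speed limits (rad/s): [2.57, 2.57, 3.14, 3.14, 3.14, 3.14].

## Interface

Orientations are given as a rotation vector (axis times angle).
In Python, from rig import ctrl, imaging gives the robot as it stands.
- The arm moves only by the tool move_arm, never from a script. Its argument "series" is text: rows parted by semicolons, each of 5 numbers parted by spaces: the shift along the tool's x, y, z in cm, then the turn about the tool's z in rad, then the gripper command: -1 is fully open, 1 is shut, values between are in proportion. A call has 1 to 10 rows; each row is the pose to reach, as a shift and turn from the pose commanded when the call began, along the tool's axes at that moment; what a row does not reach only later rows make up. A row lasts 1/12 s, in which the tool goes at most 41.7 mm and 7.16 degrees, less where a joint would pass 70% of its speed; a pose out of reach is approached as far as the arm can. A call with a gripper value outside its range is refused whole. The fingers move at their own pace and stop on an object; the grip force is fixed at half the most. Time passes only in rows, so rows that repeat a pose let the fingers close. It gives the time, the measured TCP pose, the force and the opening at its end, in the units of the state.
- ctrl.get_obs(): the state, without advancing time (a new reading comes with each control period).
- imaging.grab_frame(name): name is "side" or "top"; returns a dict with "pixels" (420x560x3 uint8, blue, green, red), "fx", "fy", "cx", "cy" (pixels), "xyz" and "attitude" of the camera in the world. Camera axes: x right, y down, z forward; pixel columns grow to the right and rows downward; lengths in m; the calibration is good to about 2 mm. A picture is of the moment at which its call begins. There is no depth.
- ctrl.close_job(): hands the job in, once; it reports no verdict.
The state is a dict: "time": time; "joints": joint angles; "dq": joint speeds; "joint_efforts": joint torques, N m; "position": TCP position; "tool_rot": TCP orientation; "ft_force": force on the tool from outside, world axes, zero at the start; "ft_torque": the same for the moment, N m; "opening": opening from 0.0 (shut) to 1.0 (fully open).
Only numpy, scipy, OpenCV 4.12 (cv2) and the standard library are available. Lean on these libraries where they do the work, as an engineer would, in place of code of your own. Each camera call takes 0.05 s, during which the arm holds its last target.

## Task

Put out an all-wards call on the desk intercom: first turn its selector so that the pointer reads zero (the one long mark on its scale). Then pick up the loose black talk knob from the desk, turn it to match the D-shaped brass stem of the intercom, push it fully home on the stem and press it all the way down against the spring. Finish while holding: the knob stays gripped and pressed down at the end, the selector still at zero, and the other things on the desk are left where they are.

Things in the scene. Friction and masses are not known exactly. Their poses are not given: they have to be found in the camera images.
- knob: loose talk knob, black plastic, standing on the desk bore down: 26 mm wide with flat parallel sides (y = +-13, x = -18 to 16 mm), nose tapering to x = +28 mm, 34 mm high, 60 g, white line on top. Origin: centre of the bore's mouth, at the underside; z up, x to the nose. The blind bore is D-shaped, 14 mm deep, 1 mm wider than the stem all round, its flat on the nose side
- knob_nose (a point): the tip of the knob's nose at its underside, 28 mm along x from the knob's origin; axes as the knob's
- stem_tip (a point): centre of the top end of the talk stem: upright brass D-shaft, 14 mm diameter, one flat 2.5 mm from the axis, bevelled end, 26 mm above the console top (71 mm above the desk). z up; x points out of the flat, as does a black line on the white 60 mm plate (1.5 mm thick) below. The knob fits only with its nose along this x. The stem does not turn
- talk_key (a joint): how far the stem is pressed down: 0 up, 0.008 m at the stop. A spring resists with 4 N at first and 10 N at the stop and lifts the stem when let go. With the knob home its underside is 12 mm above the console top, 4 mm when at the stop
- selector (a joint): angle of the selector in rad, 0 when its pointer is at the zero mark, positive counter-clockwise seen from above; it turns from -0.5 to 2.3, stays where it is left (friction about 0.04 N m), no clicks
- selector_top (a point): centre of the selector's top, on its upright axis, 74 mm above the desk. The selector is a black bar 14 mm wide with flat parallel sides, 26 mm high, from 3 mm above the console top; x points along the bar to its pointed end (27 mm from the axis, sides parallel up to 14 mm; back end at -20 mm), with a white line on top
- zero_mark (a point): middle of the zero mark, the one long thick black mark on the fixed white round scale plate under the selector (84 mm wide), 35 mm from the selector's axis; x points outward from the axis through the mark. The other marks are short and thin
- console: the grey desk intercom, fixed, a flat box 200 (x) x 300 (y) x 45 mm high; origin at the centre of its underside. Selector and stem stand on its top at x = -30 mm, y = +-80 mm, either one on either side; a speaker grille and a small display fill the part at +x
- tape: roll of paper tape lying flat, 64 mm across, 24 mm high, loose; a bystander, to be left alone; origin at the centre of its underside
- stapler: black and bare metal desk stapler, 130 x 34 x 38 mm high, loose; a bystander, to be left alone; origin at the centre of its underside
- pill_cup: small white plastic pill cup, 40 mm across, 30 mm high, loose; a bystander, to be left alone; origin at the centre of its underside
- mug: white ceramic mug, 80 mm across, 95 mm high, loose; a bystander, to be left alone; origin at the centre of its underside
- gel_bottle: clear gel bottle with a white cap, 60 mm across, 150 mm high, loose; a bystander, to be left alone; origin at the centre of its underside
- pen_cup: dark metal pen cup, 76 mm across, 100 mm high, loose; a bystander, to be left alone; origin at the centre of its underside
Not all that is in view belongs to the job. Several things have the shape of the knob; the one meant has the colours described above.

How it is judged:
By the outcome, as a careful person would: the job done as asked, in the order asked, and still so for the second after the job is handed in, while the arm keeps its last pose, push and grip.
It also fails if it takes over 64 s, if anything falls off the work surface, if the arm or the gripper's body presses on something with over 40 N, if the wrist force passes 120 N, or if a joint passes its speed limit or range.

## Working session

There is one attempt and no reset: what is moved stays moved. The work goes in short steps, Python scripts to look and compute and a tool call to move; the robot and the scene stay as the last step left them, time stands still between calls to the robot, and variables do not carry over. Pictures are saved under pics/ and viewed, and the job is handed in when it is done.

Besides the shell and the picture viewer there is one more tool, called as a command line: name --argument value ..., lists and objects as JSON in quotes. move_arm: Moves the arm, as the interface text tells. Its arguments: {"type":"object","properties":{"series":{"type":"string"}},"required":["series"]}

```bash
mkdir -p pics; ls; python3 - <<'E'
from rig import ctrl, imaging
import cv2
print(ctrl.get_obs())
for n in("top","side"):
    f=imaging.grab_frame(n); cv2.imwrite(f"pics/{n}0.png",f["pixels"])
    print(n,{k:v for k,v in f.items() if k!="pixels"})
E
```

```text
pics
{'time': 0.0, 'joints': array([-1.29001038e+00,  5.33520455e-02,  1.61430794e+00,  2.36761015e-05,
        1.47600374e+00, -1.18997692e-01]), 'dq': array([-3.86239178e-05,  2.71616015e-04, -9.33303729e-04,  1.10254992e-03,
        7.06266333e-04,  3.11630897e-04]), 'joint_efforts': array([ 3.29103903e-03, -3.93671143e+01, -3.70175958e+01,  1.94202189e-04,
        6.95652081e-03,  7.03009661e-06]), 'position': array([ 0.24308198, -0.5750596 ,  0.20805773]), 'tool_rot': array([-2.61716938e+00,  1.73536277e+00,  2.45370567e-03]), 'ft_force': array([-0.42899152,  0.06086196,  0.17119982]), 'ft_torque': array([-0.01117527,  0.0151657 ,  0.05414496]), 'opening': 1.0026846832656637}
top {'fx': 535.1443173854714, 'fy': 535.1443173854714, 'cx': 282.23363230170503, 'cy': 201.82470220964828, 'xyz': array([0.35874231, 0.00745626, 1.32293978]), 'attitude': array([-2.16596767,  2.14059831, -0.18712953])}
side {'fx': 526.4924609945629, 'fy': 526.4924609945629, 'cx': 281.4736558526968, 'cy': 220.39878889253518, 'xyz': array([ 0.3097572 , -0.88266796,  0.81950752]), 'attitude': array([-2.23025517,  0.27172154, -0.14481446])}
```

View pics/top0.png

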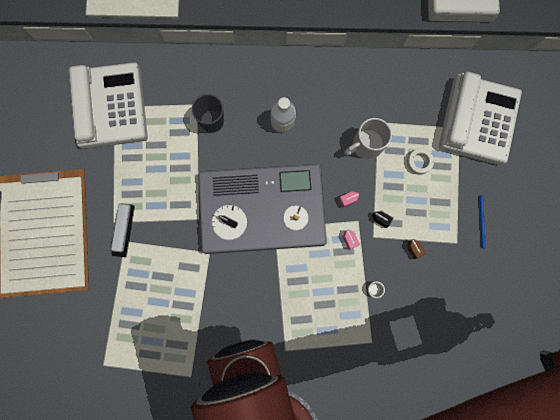

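View pics/side0.png

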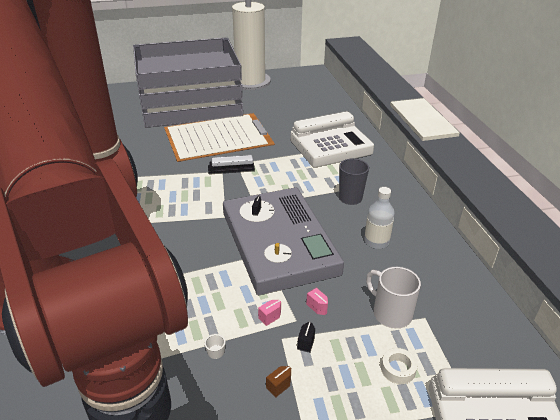

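Knob-shaped candidates in the top view are pink (349,198), pink (351,239), black (382,218) and brown (417,249). Only the one at (382,218) is black with a white line, so I take that as the knob. I'll check it in an enlarged crop.

```bash
cat > h.py <<'E'
import numpy as np, cv2
from scipy.spatial.transform import Rotation as R
from rig import ctrl, imaging
def ray(f,u,v):
    d=R.from_rotvec(f["attitude"]).apply([(u-f["cx"])/f["fx"],(v-f["cy"])/f["fy"],1.0]); return f["xyz"],d
def plane(f,u,v,z):
    o,d=ray(f,u,v); return o+d*(z-o[2])/d[2]
def proj(f,P):
    c=R.from_rotvec(f["attitude"]).inv().apply(np.asarray(P)-f["xyz"]); return np.array([f["cx"]+f["fx"]*c[...,0]/c[...,2],f["cy"]+f["fy"]*c[...,1]/c[...,2]]).T
def tri(fa,pa,fb,pb):
    o1,d1=ray(fa,*pa);o2,d2=ray(fb,*pb)
    s=np.linalg.lstsq(np.c_[d1,-d2],o2-o1,rcond=None)[0]
    a=o1+d1*s[0];b=o2+d2*s[1];return (a+b)/2,np.linalg.norm(a-b)
def crop(f,x0,y0,x1,y1,k,interp=cv2.INTER_NEAREST):
    return cv2.resize(f["pixels"][y0:y1,x0:x1],None,fx=k,fy=k,interpolation=interp)
E
python3 - <<'E'
from h import *
t=imaging.grab_frame("top");s=imaging.grab_frame("side")
np.save('t0.npy',t,allow_pickle=True);np.save('s0.npy',s,allow_pickle=True)
a=crop(t,195,190,265,250,8);b=crop(t,355,200,405,240,8);c=crop(t,275,195,325,235,8)
cv2.imwrite('pics/c_sel.png',a)
cv2.imwrite('pics/c_knobstem.png',np.hstack([b,c]))
cv2.imwrite('pics/c_side.png',np.hstack([crop(s,235,190,300,270,6),crop(s,280,310,345,390,6)]))
E
```

```text
(no output)
```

View pics/c_sel.png

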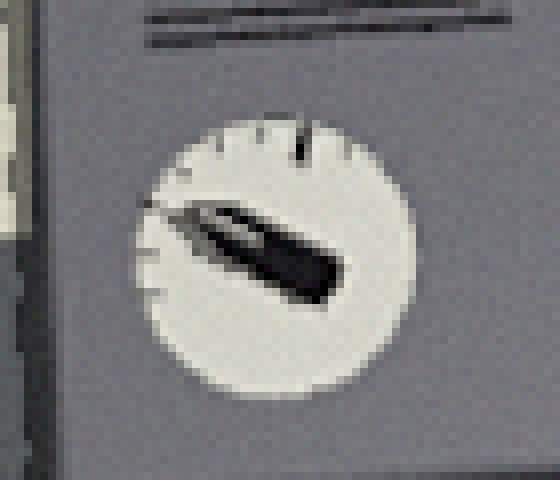

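View pics/c_knobstem.png

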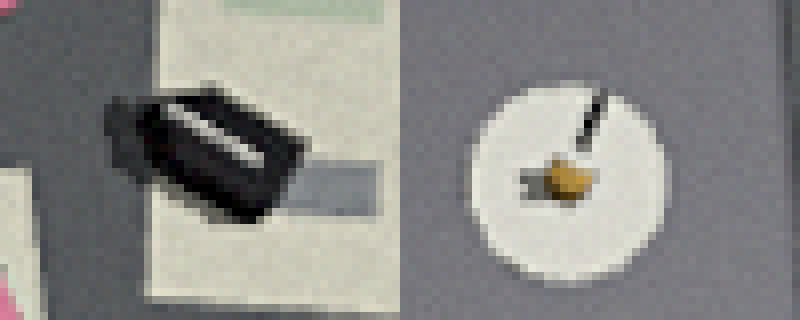

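View pics/c_side.png

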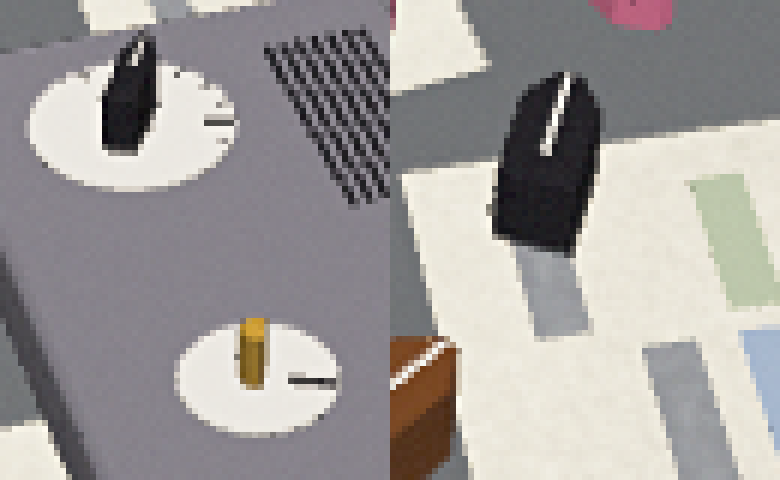

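```bash
cat > m.py <<'E'
from h import *
def white_ell(f,x0,y0,x1,y1,z,th=190):
    im=f["pixels"][y0:y1,x0:x1]; m=(im.min(2)>th).astype(np.uint8)
    cs,_=cv2.findContours(m,cv2.RETR_EXTERNAL,cv2.CHAIN_APPROX_NONE)
    c=max(cs,key=cv2.contourArea); h=cv2.convexHull(c)
    P=np.array([plane(f,p[0][0]+x0,p[0][1]+y0,z)[:2] for p in h],dtype=np.float32)
    (c,r)=cv2.minEnclosingCircle(P); e=cv2.fitEllipse(P); return np.array(e[0]),e[1],r
def centroid(f,x0,y0,x1,y1,dark=True,th=110):
    g=f["pixels"][y0:y1,x0:x1].astype(float).min(2) if not dark else f["pixels"][y0:y1,x0:x1].astype(float).max(2)
    w=np.clip(th-g,0,None) if dark else np.clip(g-th,0,None)
    yy,xx=np.mgrid[y0:y1,x0:x1]; c=np.array([(w*xx).sum(),(w*yy).sum()])/w.sum()
    d=np.c_[(xx-c[0]).ravel(),(yy-c[1]).ravel()]; C=(d*w.ravel()[:,None]).T@d/w.sum()
    ev,U=np.linalg.eigh(C); return c,U[:,1],np.sqrt(ev)
E
python3 - <<'E'
from m import *
t=np.load('t0.npy',allow_pickle=True).item();s=np.load('s0.npy',allow_pickle=True).item()
print(t["pixels"][215:235:3,240],)
for nm,f,b1,b2 in(("top",t,(205,200,252,245),(278,200,312,235)),("side",s,(235,198,278,226),(260,240,295,266))):
    for b in(b1,b2): print(nm,white_ell(f,*b,0.0465,150))
# zero mark
c,d,e=centroid(t,230,204,236,212,True,150); print('zero top',c,e,plane(t,*c,.0465))
c,d,e=centroid(s,267,207,276,213,True,150); print('zero side',c,e,plane(s,*c,.0465))
c,d,e=centroid(t,296,205,302,214,True,150); print('stemline top',c,e,plane(t,*c,.0465))
c,d,e=centroid(s,283,250,293,257,True,150); print('stemline side',c,e,plane(s,*c,.0465))
# brass
for n,f,b in(("top",t,(290,210,302,225)),("side",s,(270,240,285,258))):
    x0,y0,x1,y1=b; im=f["pixels"][y0:y1,x0:x1].astype(int); m=(im[...,2]-im[...,0])>50
    yy,xx=np.nonzero(m); print(n,'brass',xx.mean()+x0,yy.mean()+y0,xx.min()+x0,xx.max()+x0,yy.min()+y0,yy.max()+y0)
# knob line
for n,f,b in(("top",t,(373,212,389,222)),("side",s,(303,320,312,338))):
    c,d,e=centroid(f,*b,False,70); p=plane(f,*(c-3*d),.034);q=plane(f,*(c+3*d),.034)
    print(n,'knobline',c,d,e,plane(f,*c,.034),np.degrees(np.arctan2(*(q-p)[[1,0]])))
# knob dark blob
im=t["pixels"][200:240,355:405];print()
E
```

```text
[[203 210 210]
 [205 212 217]
 [202 212 211]
 [201 209 211]
 [199 208 209]
 [201 210 210]
 [202 212 215]]
top (array([0.50305581, 0.10631052]), (0.08264219015836716, 0.08444312959909439), 0.04238158464431763)
top (array([ 0.51555854, -0.05305314]), (0.059275075793266296, 0.06052957847714424), 0.030884625390172005)
side (array([0.50632626, 0.11019124]), (0.08448472619056702, 0.08581665903329849), 0.04328073561191559)
side (array([ 0.51887941, -0.04997289]), (0.060672275722026825, 0.061657000333070755), 0.031134650111198425)
zero top [232.36616702 206.5235546 ] [1.09021068 1.8903673 ] [0.5398916  0.09930753 0.0465    ]
zero side [271.89759036 209.71485944] [0.89187504 2.04328535] [0.54276262 0.10325781 0.0465    ]
stemline top [298.65471698 209.00377358] [0.53876074 2.37398089] [ 0.53598534 -0.06027693  0.0465    ]
stemline side [287.29976852 253.04513889] [0.8535776  2.75359481] [ 0.53944642 -0.0566161   0.0465    ]
top brass 295.3888888888889 217.0 293 298 215 219
side brass 276.53333333333336 248.37777777777777 275 278 243 254
top knobline [383.10303618 215.19896641] [-0.99766492 -0.06829869] [2.47154116 3.73706224] [ 0.52520285 -0.26714018  0.034     ] 86.80740501029211
side knobline [307.01647287 326.68217054] [-0.11528729  0.99333219] [1.72262988 4.84898492] [ 0.5266919  -0.25515714  0.034     ] -111.49205535650374
```

```bash
cat >> m.py <<'E'
def knobline(f,x0,y0,x1,y1,z,thd=75,thw=95):
    im=f["pixels"][y0:y1,x0:x1]; d=(im.max(2)<thd).astype(np.uint8)
    n,l,st,_=cv2.connectedComponentsWithStats(d); k=1+st[1:,4].argmax()
    c,_=cv2.findContours((l==k).astype(np.uint8),cv2.RETR_EXTERNAL,cv2.CHAIN_APPROX_NONE)
    hull=cv2.convexHull(max(c,key=cv2.contourArea)); m=cv2.fillConvexPoly(np.zeros_like(d),hull,1); m=cv2.erode(m,np.ones((3,3),np.uint8))
    w=np.clip(im.min(2).astype(float)-thw,0,None)*m
    nn,ll,ss,_=cv2.connectedComponentsWithStats((w>0).astype(np.uint8)); j=1+ss[1:,4].argmax(); w=w*(ll==j)
    yy,xx=np.mgrid[y0:y1,x0:x1]; c=np.array([(w*xx).sum(),(w*yy).sum()])/w.sum()
    D=np.c_[(xx-c[0]).ravel(),(yy-c[1]).ravel()]; C=(D*w.ravel()[:,None]).T@D/w.sum()
    ev,U=np.linalg.eigh(C); u=U[:,1]; L=np.sqrt(12*ev[1])/2
    p,q=plane(f,*(c-u*L),z),plane(f,*(c+u*L),z)
    return c,plane(f,*c,z),p,q,np.degrees(np.arctan2(*(q-p)[[1,0]])),(w>0).sum(),(l==k).sum()
E
python3 - <<'E'
from m import *
t=np.load('t0.npy',allow_pickle=True).item();s=np.load('s0.npy',allow_pickle=True).item()
print(knobline(t,366,205,396,232,.034)); print(knobline(s,292,316,320,356,.034))
print(knobline(t,210,208,245,232,.074)); print(knobline(s,248,190,266,220,.074))
print(centroid(t,229,206,236,212,True,120)[0])
E
```

```text
(array([381.52367688, 216.3321727 ]), array([ 0.52236841, -0.26322115,  0.034     ]), array([ 0.51409402, -0.27712134,  0.034     ]), array([ 0.53065479, -0.24930083,  0.034     ]), np.float64(59.23585594965218), np.int64(26), np.int64(236))
(array([307.18538089, 329.0127697 ]), array([ 0.52540287, -0.2606952 ,  0.034     ]), array([ 0.53361603, -0.24646001,  0.034     ]), array([ 0.51738799, -0.27458671,  0.034     ]), np.float64(-119.98331158683968), np.int64(23), np.int64(370))
(array([223.785, 218.01 ]), array([0.50852557, 0.1167538 , 0.074     ]), array([0.50549123, 0.11047244, 0.074     ]), array([0.51156147, 0.12303837, 0.074     ]), np.float64(64.21615641978289), np.int64(11), np.int64(90))
(array([257.25      , 199.11824324]), array([0.5100221 , 0.11700912, 0.074     ]), array([0.51272729, 0.12194748, 0.074     ]), array([0.50733514, 0.11210402, 0.074     ]), np.float64(-118.71348494220989), np.int64(3), np.int64(121))
[232.2037037  207.72486772]
```

```bash
cat >> m.py <<'E'
def plan(target,yaw):
    o=ctrl.get_obs(); p=np.array(o["position"]); M=R.from_rotvec(o["tool_rot"]).as_matrix()
    y0=np.arctan2(M[1,0],M[0,0]); d=M.T@(np.asarray(target)-p)*100
    turn=-((np.radians(yaw)-y0+np.pi)%(2*np.pi)-np.pi)
    print("t",round(o["time"],2),"pos",p.round(4),"yaw",np.degrees(y0).round(2),"tilt",M[:,2].round(4),"F",o["ft_force"].round(1),"T",o["ft_torque"].round(2),"open",round(o["opening"],3),"q6",o["joints"][5].round(2)); print("shift cm",d.round(2),"turn",round(turn,3))
E
python3 - <<'E'
from m import *
s=np.load('s0.npy',allow_pickle=True).item()
print('back bottom mid',plane(s,304.3,350.8,0)[:2])
plan([.5047,.1083,.15],-27)
E
```

```text
back bottom mid [ 0.51443733 -0.28339254]
t 0.2 pos [ 0.2431 -0.5753  0.2085] yaw -67.09 tilt [-4.0e-04  1.2e-03 -1.0e+00] F [ 0.2  0.1 -0. ] T [ 0.03  0.01 -0.02] open 0.999 q6 -0.12
shift cm [-52.78 -50.7    5.93] turn -0.7
```

move_arm --series "-52.8 -50.7 0 -0.7 -1;-52.8 -50.7 0 -0.7 -1;-52.8 -50.7 0 -0.7 -1;-52.8 -50.7 0 -0.7 -1;-52.8 -50.7 0 -0.7 -1;-52.8 -50.7 0 -0.7 -1;-52.8 -50.7 0 -0.7 -1;-52.8 -50.7 0 -0.7 -1;-52.8 -50.7 0 -0.7 -1;-52.8 -50.7 0 -0.7 -1"

```text
time: 1.03
position: [0.3922, -0.1846, 0.2093]
tool_rot: [3.054, -0.734, 0.001]
ft_force: [-0.0, -0.3, 0.0]
opening: 0.998
```

```bash
python3 - <<'E'
from m import *
plan([.5047,.1083,.13],-27)
E
```

```text
t 1.03 pos [ 0.3922 -0.1846  0.2093] yaw -27.02 tilt [ 5.e-04 -3.e-04 -1.e+00] F [-0.  -0.3  0. ] T [ 0.01 -0.06 -0.06] open 0.998 q6 -0.14
shift cm [ -3.29 -31.2    7.93] turn -0.0
```

move_arm --series "-3.3 -31.2 0 0 0;-3.3 -31.2 0 0 0;-3.3 -31.2 4 0 0;-3.3 -31.2 7.9 0 0;-3.3 -31.2 7.9 0 0;-3.3 -31.2 7.9 0 0;-3.3 -31.2 7.9 0 0;-3.3 -31.2 7.9 0 0;-3.3 -31.2 7.9 0 0;-3.3 -31.2 7.9 0 0"

```text
time: 1.87
position: [0.5034, 0.1078, 0.1288]
tool_rot: [3.055, -0.728, -0.005]
ft_force: [-0.1, 0.1, 0.8]
opening: 0.505
```

```bash
python3 - <<'E'
from m import *
t=imaging.grab_frame("top");s=imaging.grab_frame("side")
plan([.5047,.1083,.13],-27)
o=ctrl.get_obs()
print(proj(t,o["position"]),proj(s,o["position"]))
cv2.imwrite('pics/hov1.png',np.hstack([crop(t,180,160,270,260,4),crop(s,205,120,305,220,4)]))
E
```

```text
t 1.97 pos [0.5043 0.1061 0.1305] yaw -26.98 tilt [ 0.e+00 -4.e-04 -1.e+00] F [ 0.8 -0.6 -0.2] T [-0.01  0.02  0.03] open 0.501 q6 0.53
shift cm [-0.06 -0.21  0.05] turn 0.0
[226.35267451 216.92520014] [255.34548075 182.41266915]
```

View pics/hov1.png

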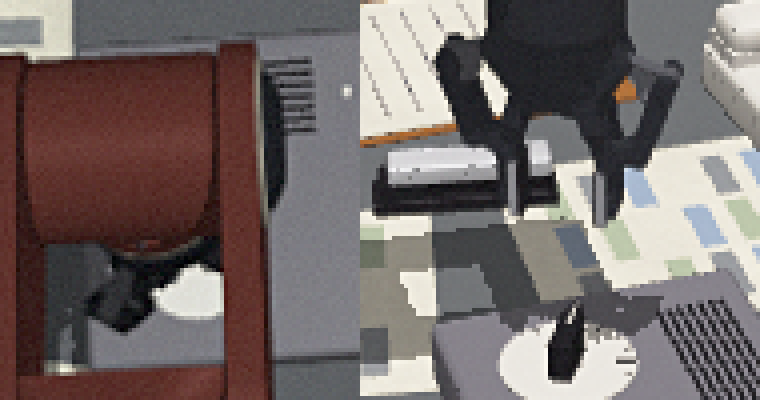

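move_arm --series "-0.05 -0.2 2.5 0 0;-0.05 -0.2 5 0 0;-0.05 -0.2 7.6 0 0;-0.05 -0.2 7.6 0 0;-0.05 -0.2 7.6 0 0;-0.05 -0.2 7.6 0 0"

```text
time: 2.47
position: [0.506, 0.1077, 0.0563]
tool_rot: [-3.054, 0.735, -0.004]
ft_force: [-0.3, -0.5, 0.4]
opening: 0.5
```

```bash
python3 - <<'E'
from m import *
t=imaging.grab_frame("top");s=imaging.grab_frame("side")
plan([.5047,.1083,.054],-27)
o=ctrl.get_obs()
print(proj(t,o["position"]),proj(s,o["position"]))
cv2.imwrite('pics/hov2.png',crop(s,215,150,305,240,8))
E
```

```text
t 2.57 pos [0.5066 0.1082 0.057 ] yaw -27.03 tilt [ 4.4e-03  2.0e-04 -1.0e+00] F [-0.2 -0.5  0.9] T [ 0.02 -0.04  0.01] open 0.5 q6 0.54
shift cm [-0.18  0.08  0.29] turn -0.0
[227.99120483 219.7146205 ] [256.76893377 207.16297753]
```

View pics/hov2.png

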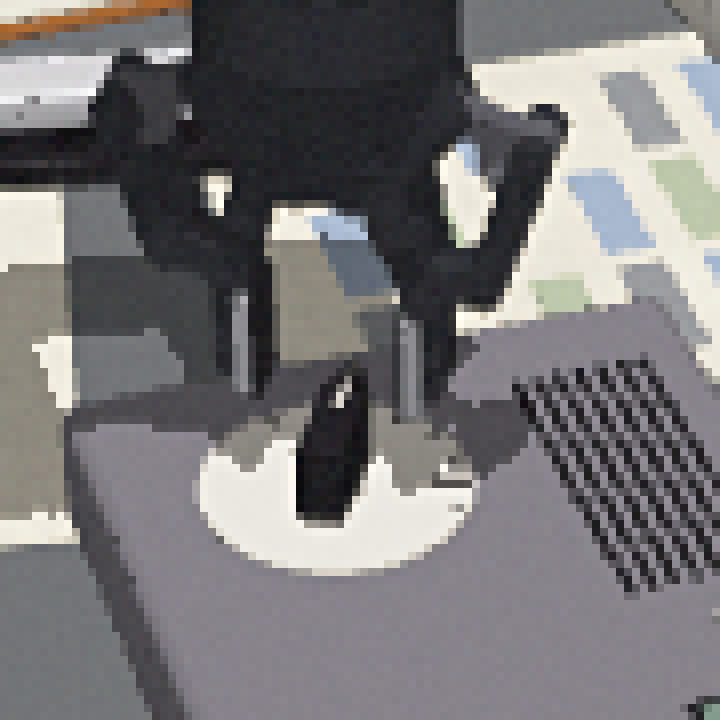

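move_arm --series "-0.1 0 0.3 0 0.3;-0.1 0 0.3 0 0.5;-0.1 0 0.3 0 0.5;-0.1 0 0.3 0 0.5;-0.1 0 0.3 0 0.5;-0.1 0 0.3 0 0.5"

```text
time: 3.07
position: [0.5039, 0.109, 0.0514]
tool_rot: [-3.055, 0.733, -0.0]
ft_force: [0.9, 1.0, 1.1]
opening: 0.251
```

```bash
python3 - <<'E'
from m import *
s=imaging.grab_frame("side")
plan([.5047,.1083,.054],-27)
cv2.imwrite('pics/hov3.png',crop(s,225,170,285,230,12))
E
```

```text
t 3.12 pos [0.5039 0.109  0.0513] yaw -26.98 tilt [-0. -0. -1.] F [-0.3 -0.1 -0.1] T [ 0.03 -0.04  0.03] open 0.249 q6 0.54
shift cm [ 0.11  0.02 -0.27] turn 0.0
```

View pics/hov3.png

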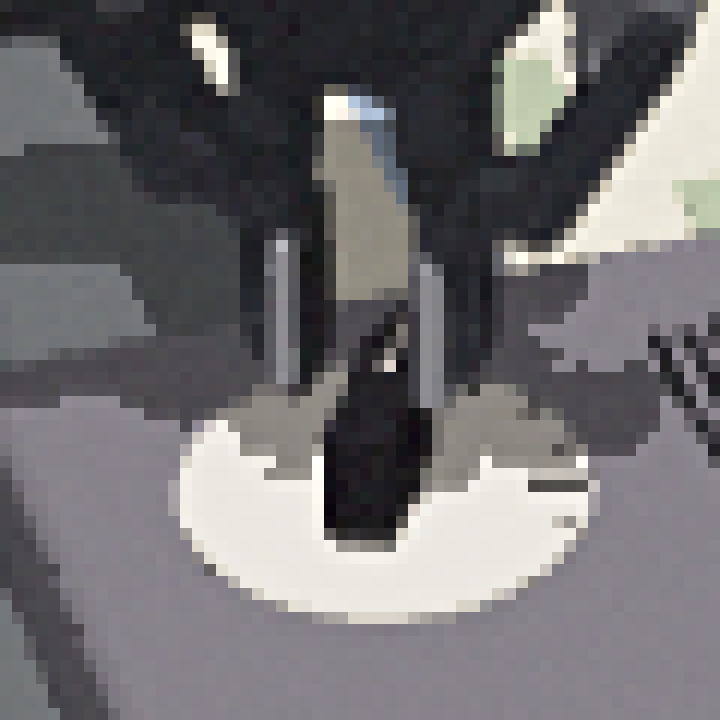

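```bash
python3 - <<'E'
from m import *
s=imaging.grab_frame("side")
o=ctrl.get_obs();p=o["position"];M=R.from_rotvec(o["tool_rot"]).as_matrix()
for q in ([0,0,0],[0,.011,0],[0,-.011,0],[-.0105,.011,0],[.0105,.011,0],[0,.011,-.01],[0,0,-.019]):
    print(q,((proj(s,p+M@np.array(q))-[225,170])*12).round())
A=np.array([.5047,.1083,.048])
for zz in(.048,.074): 
  for l in(-.02,0,.027): print(zz,l,((proj(s,A+[l*.454,l*.891,zz-.048])-[225,170])*12).round())
cv2.imwrite('pics/hov3b.png',crop(s,180,90,290,230,4))
g=cv2.convertScaleAbs(crop(s,235,180,275,220,16),alpha=2.2,beta=10)
cv2.imwrite('pics/hov3c.png',g[:600])
E
```

```text
[0, 0, 0] [367. 468.]
[0, 0.011, 0] [353. 501.]
[0, -0.011, 0] [382. 436.]
[-0.0105, 0.011, 0] [302. 493.]
[0.0105, 0.011, 0] [404. 508.]
[0, 0.011, -0.01] [352. 461.]
[0, 0, -0.019] [365. 392.]
0.048 -0.02 [346. 542.]
0.048 0 [373. 483.]
0.048 0.027 [407. 404.]
0.074 -0.02 [343. 437.]
0.074 0 [370. 378.]
0.074 0.027 [405. 301.]
```

View pics/hov3c.png

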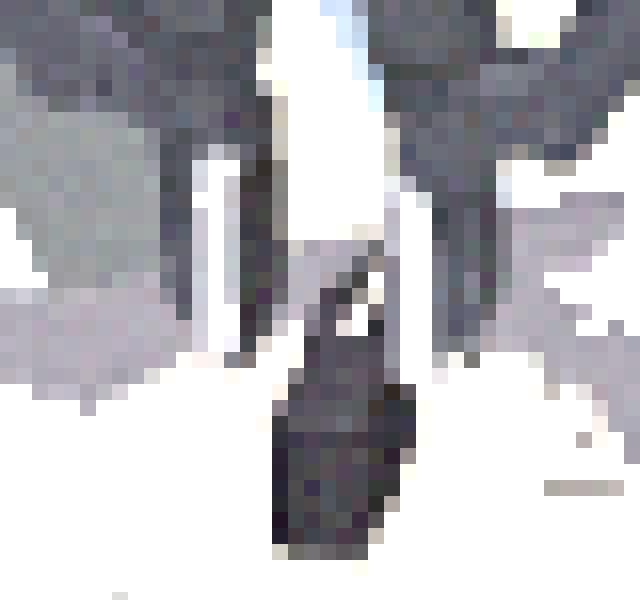

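move_arm --series "0 0 0 0 0.6;0 0 0 0 0.6;0 0 0 0 0.68;0 0 0 0 0.68;0 0 0 0 0.68"

```text
time: 3.58
position: [0.5047, 0.1087, 0.052]
tool_rot: [-3.055, 0.733, -0.003]
ft_force: [-2.1, 0.9, 8.1]
opening: 0.162
```

```bash
python3 - <<'E'
from m import *
s=imaging.grab_frame("side")
plan([.5047,.1083,.054],-27)
cv2.imwrite('pics/hov4.png',cv2.convertScaleAbs(crop(s,235,175,275,220,14),alpha=2))
E
```

```text
t 3.63 pos [0.5044 0.109  0.0522] yaw -27.0 tilt [ 5.e-04  3.e-04 -1.e+00] F [ 0.8 -1.6  3.6] T [-0.26 -0.1  -0.03] open 0.162 q6 0.54
shift cm [ 0.06  0.05 -0.18] turn -0.0
```

View pics/hov4.png

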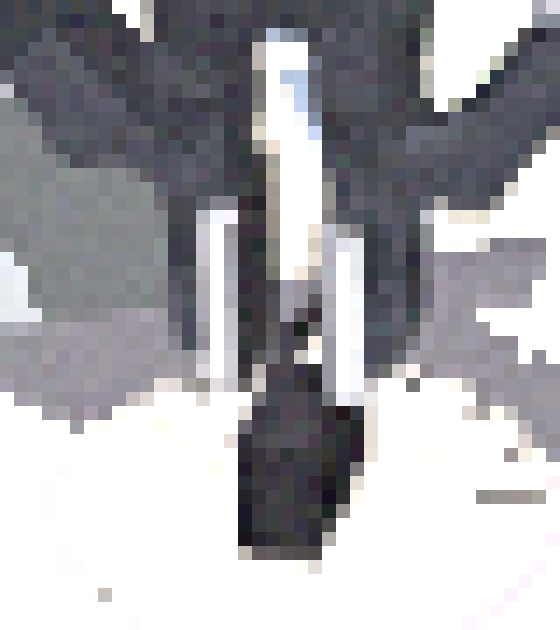

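move_arm --series "0 0 0 0 0.75;0 0 0 0 0.9;0 0 0 0 0.9"

```text
time: 3.88
position: [0.5044, 0.1091, 0.0522]
tool_rot: [-3.054, 0.733, -0.002]
ft_force: [1.1, -0.6, 4.5]
opening: 0.05
```

```bash
python3 - <<'E'
from m import *
s=imaging.grab_frame("side")
plan([.5047,.1083,.054],-27)
cv2.imwrite('pics/hov5.png',cv2.convertScaleAbs(crop(s,235,175,275,220,14),alpha=2))
E
```

```text
t 3.93 pos [0.5045 0.1091 0.0522] yaw -26.98 tilt [ 1.2e-03  4.0e-04 -1.0e+00] F [ 1.  -0.8  6. ] T [-0.15 -0.2  -0.01] open 0.048 q6 0.54
shift cm [ 0.06  0.06 -0.18] turn 0.0
```

View pics/hov5.png

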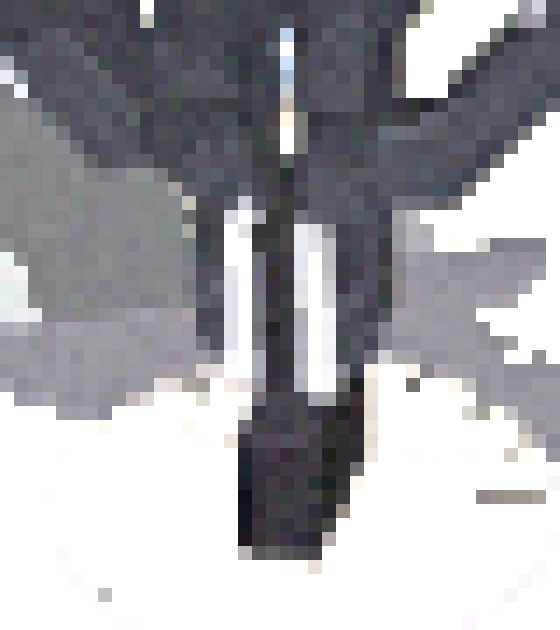

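```bash
python3 - <<'E'
from m import *
t=imaging.grab_frame("top");s=imaging.grab_frame("side")
t0=np.load('t0.npy',allow_pickle=True).item();s0=np.load('s0.npy',allow_pickle=True).item()
print('near edge at z.0745',plane(s,255,203.6,.0745), 'z.052',plane(s,255,203.6,.052))
# triangulate plate centres
def cen(f,b):
    e,_,_=white_ell(f,*b,.0465,150); return proj(f,[*e,.0465])
print(tri(t0,cen(t0,(205,200,252,245)),s0,cen(s0,(235,198,278,226))))
print(tri(t0,cen(t0,(278,200,312,235)),s0,cen(s0,(260,240,295,266))))
print(tri(t0,(381.52,216.33),s0,(307.19,329.01)))
print(ctrl.get_obs()["joints"])
cv2.imwrite('pics/top5.png',cv2.convertScaleAbs(crop(t,190,190,260,260,8),alpha=2))
E
```

```text
near edge at z.0745 [0.5009476  0.10002211 0.0745    ] z.052 [0.50672175 0.12970037 0.052     ]
(array([0.50407105, 0.1059036 , 0.0498205 ]), np.float64(0.002782458715691672))
(array([ 0.51663482, -0.05310943,  0.04940158]), np.float64(0.0028681815166245726))
(array([ 0.52332157, -0.26285959,  0.03677489]), np.float64(0.0026080901187028006))
[ 6.86400773e-02 -5.50510770e-02  1.99639918e+00  1.98583184e-04
  1.19894750e+00  5.39497228e-01]
```

View pics/top5.png

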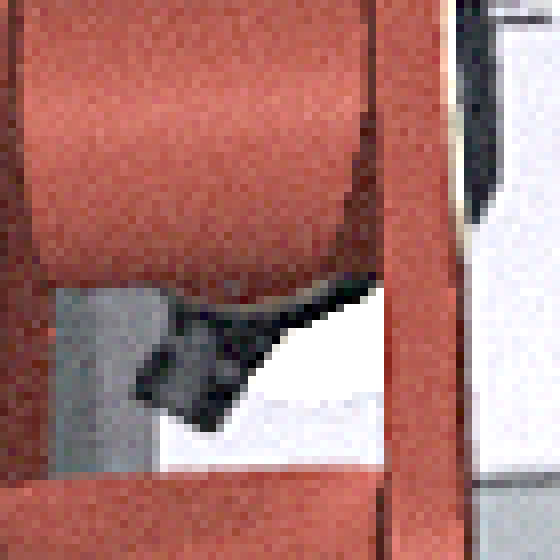

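The fingers shut on top of the bar. Contact came at a TCP reading of 0.052 against a bar top of 0.074, so the real tips sit about 22 mm higher than the reading, and the image agrees. I'll lift, open, go lower by that amount and check again.

move_arm --series "0 0 -1 0 0.9;0 0 -1 0 0.2;0 0 -1 0 0.2;0 0 -1 0 0.2;0 0 -0.5 0 0.2;0 0 0.6 0 0.2;0 0 1.2 0 0.2;0 0 1.6 0 0.2;0 0 1.6 0 0.2;0 0 1.6 0 0.2"

```text
time: 4.87
position: [0.5033, 0.1089, 0.0345]
tool_rot: [3.054, -0.733, -0.002]
ft_force: [1.0, -0.3, 0.3]
opening: 0.399
```

```bash
python3 - <<'E'
from m import *
s=imaging.grab_frame("side")
plan([.5048,.1094,.033],-27)
cv2.imwrite('pics/hov6.png',cv2.convertScaleAbs(crop(s,235,175,275,220,14),alpha=2))
E
```

```text
t 4.92 pos [0.5038 0.1089 0.0351] yaw -26.99 tilt [-4.e-04 -0.e+00 -1.e+00] F [ 0.6 -0.5  0.3] T [-0.03  0.    0.06] open 0.404 q6 0.54
shift cm [ 0.07 -0.09  0.21] turn 0.0
```

View pics/hov6.png

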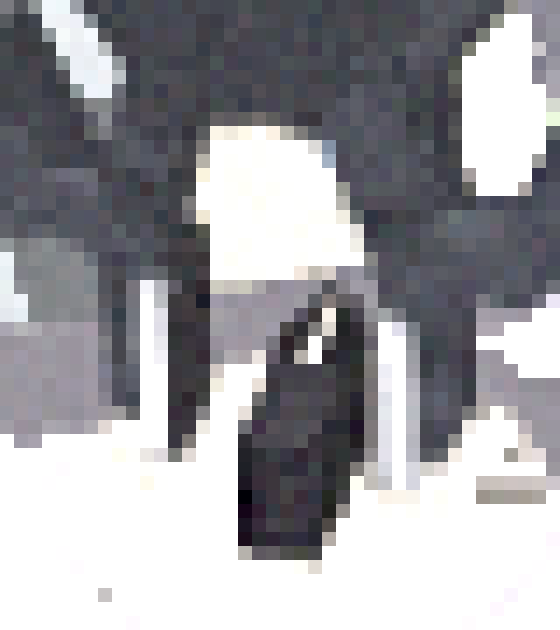

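move_arm --series "0.05 -0.1 0.2 0 0.4;0.05 -0.1 0.2 0 0.55;0.05 -0.1 0.2 0 0.6;0.05 -0.1 0.2 0 0.64;0.05 -0.1 0.2 0 0.66;0.05 -0.1 0.2 0 0.66"

```text
time: 5.42
position: [0.5059, 0.1092, 0.0338]
tool_rot: [-3.055, 0.733, -0.005]
ft_force: [5.4, -1.8, -2.1]
opening: 0.169
```

```bash
python3 - <<'E'
from m import *
s=imaging.grab_frame("side")
plan([.5048,.1094,.033],-27)
cv2.imwrite('pics/hov7.png',cv2.convertScaleAbs(crop(s,235,175,275,220,14),alpha=2))
E
```

```text
t 5.47 pos [0.506  0.1092 0.0339] yaw -26.99 tilt [ 2.9e-03 -7.0e-04 -1.0e+00] F [ 5.7 -2.4 -1.6] T [-0.38 -0.81  0.06] open 0.168 q6 0.54
shift cm [-0.11  0.04  0.09] turn 0.0
```

View pics/hov7.png

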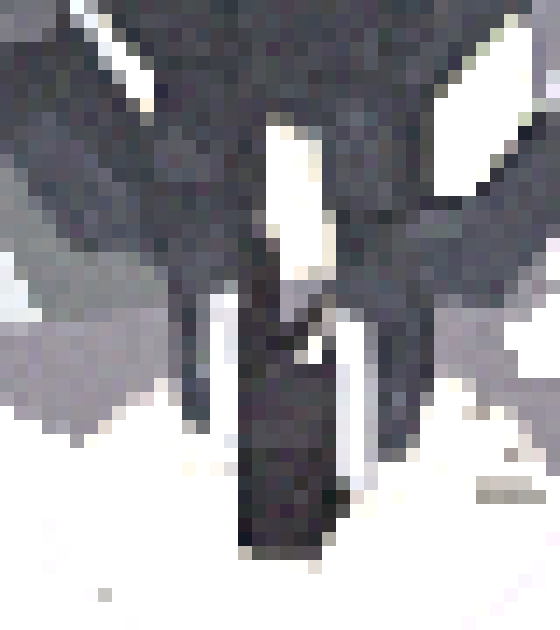

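move_arm --series "0.1 0 0 0 0.75;0.1 0 0 0 0.75;0.1 0 0 0.1 0.75;0.1 0 0 0.2 0.75;0.1 0 0 0.3 0.75;0.1 0 0 0.4 0.75;0.1 0 0 0.4 0.75"

```text
time: 6.05
position: [0.5065, 0.1089, 0.034]
tool_rot: [-2.847, 1.328, -0.003]
ft_force: [2.3, -2.5, 1.8]
opening: 0.143
```

```bash
python3 - <<'E'
from m import *
plan([.506,.1090,.0335],-100.8)
E
```

```text
t 6.05 pos [0.5065 0.1089 0.034 ] yaw -50.0 tilt [ 1.7e-03 -5.0e-04 -1.0e+00] F [ 2.3 -2.5  1.8] T [-0.47 -0.41 -0.04] open 0.143 q6 0.94
shift cm [-0.04  0.03  0.05] turn 0.887
```

```bash
python3 - <<'E'
from m import *
s=imaging.grab_frame("side")
cv2.imwrite('pics/hov8.png',cv2.convertScaleAbs(crop(s,230,175,280,225,12),alpha=1.7))
E
```

```text
(no output)
```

View pics/hov8.png

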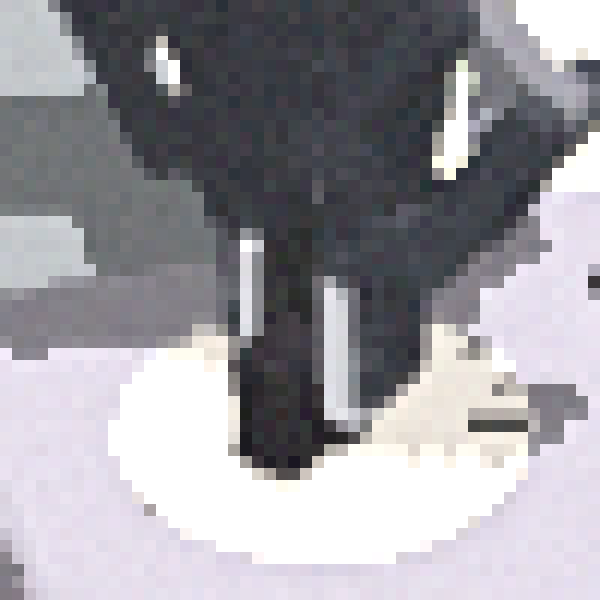

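move_arm --series "0 0 0 0.1 0.75;0 0 0 0.2 0.75;0 0 0 0.3 0.75;0 0 0 0.4 0.75;0 0 0 0.5 0.75;0 0 0 0.6 0.75;0 0 0 0.7 0.75;0 0 0 0.8 0.75;0 0 0 0.885 0.75;0 0 0 0.885 0.75"

```text
time: 6.93
position: [0.5067, 0.1081, 0.034]
tool_rot: [-2.006, 2.417, -0.005]
ft_force: [2.9, -6.6, 2.3]
opening: 0.146
```

```bash
python3 - <<'E'
from m import *
s=imaging.grab_frame("side")
plan([.506,.1090,.0335],-100.8)
cv2.imwrite('pics/hov9.png',cv2.convertScaleAbs(crop(s,230,175,280,225,12),alpha=1.7))
E
```

```text
t 6.98 pos [0.5067 0.1082 0.034 ] yaw -100.48 tilt [ 0.0023 -0.002  -1.    ] F [ 2.4 -5.4  2. ] T [-0.9  -0.58 -0.04] open 0.144 q6 1.82
shift cm [-0.07  0.09  0.05] turn 0.006
```

View pics/hov9.png

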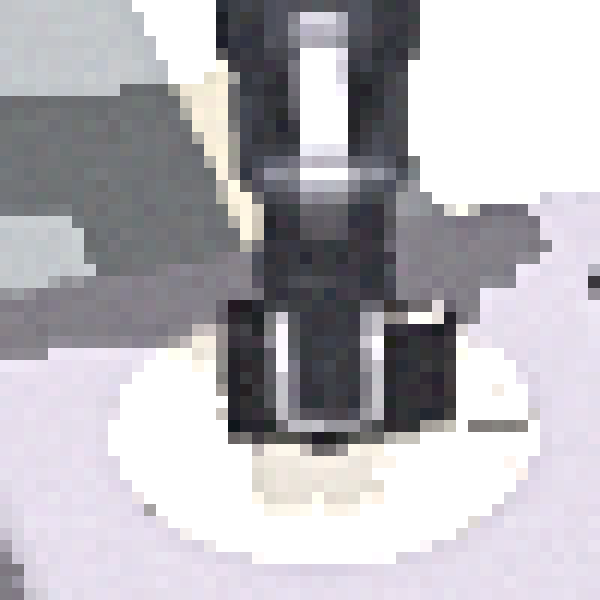

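move_arm --series "0 0 0 0 0.5;0 0 0 0 0.2;0 0 0 0 0.2;0 0 -3 0 0.2;0 0 -7 0 0.2;0 0 -11 0 0.2;0 0 -11 0 0.2;0 0 -11 0 0.2;0 0 -11 0 0.2"

```text
time: 7.73
position: [0.505, 0.1094, 0.1427]
tool_rot: [2.007, -2.416, -0.002]
ft_force: [-0.4, 0.5, -1.2]
opening: 0.401
```

```bash
python3 - <<'E'
from m import *
plan([.5205,-.2685,.10],-30.4)
E
```

```text
t 7.73 pos [0.505  0.1094 0.1427] yaw -100.57 tilt [-1.1e-03  3.0e-04 -1.0e+00] F [-0.4  0.5 -1.2] T [0.01 0.01 0.05] open 0.401 q6 1.82
shift cm [36.87 -8.46  4.26] turn -1.225
```

move_arm --series "36.9 -8.5 0 -1.22 0;36.9 -8.5 0 -1.22 0;36.9 -8.5 0 -1.22 0;36.9 -8.5 0 -1.22 0;36.9 -8.5 0 -1.22 0;36.9 -8.5 0 -1.22 0;36.9 -8.5 0 -1.22 0;36.9 -8.5 0 -1.22 0;36.9 -8.5 0 -1.22 0;36.9 -8.5 0 -1.22 0"

```text
time: 8.57
position: [0.5195, -0.2704, 0.1402]
tool_rot: [-3.001, 0.923, 0.007]
ft_force: [0.5, 0.3, -0.5]
opening: 0.497
```

```bash
python3 - <<'E'
from m import *
plan([.5205,-.2685,.10],-30.4)
t=imaging.grab_frame("top");s=imaging.grab_frame("side")
cv2.imwrite('pics/sel1.png',np.hstack([crop(t,200,190,262,250,6),crop(s,230,180,282,240,6)]))
np.save('t1.npy',t,allow_pickle=True);np.save('s1.npy',s,allow_pickle=True)
try: print(knobline(t,210,200,245,235,.074))
except Exception as e: print(e)
E
```

```text
t 8.57 pos [ 0.5195 -0.2704  0.1402] yaw -34.19 tilt [-0.004  0.003 -1.   ] F [ 0.5  0.3 -0.5] T [ 0.01 -0.02  0.02] open 0.497 q6 -0.01
shift cm [-0.   -0.21  4.02] turn -0.066
(array([229.28186275, 215.19117647]), array([0.51534981, 0.10405983, 0.074     ]), array([0.52482789, 0.10227288, 0.074     ]), array([0.50589378, 0.10584263, 0.074     ]), np.float64(169.3230256670492), np.int64(14), np.int64(94))
```

View pics/sel1.png

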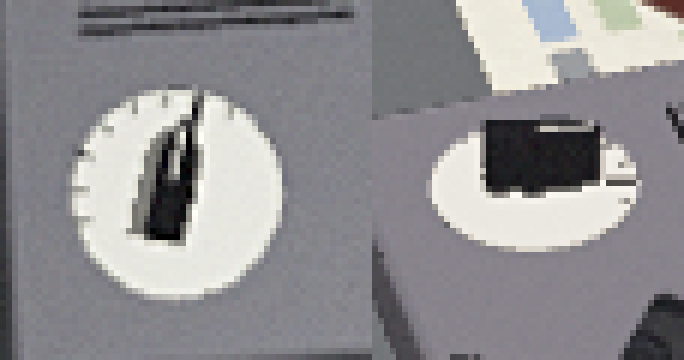

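move_arm --series "0 -0.1 3 -0.06 0;0 -0.1 6 -0.06 0;0 -0.1 9 -0.06 0;0 -0.1 11 -0.06 0;0 -0.1 11 -0.06 0;0 -0.1 11 -0.06 0;0 -0.1 11 -0.06 0"

```text
time: 9.25
position: [0.5221, -0.2681, 0.0337]
tool_rot: [-3.027, 0.841, -0.0]
ft_force: [0.8, 1.0, 1.5]
opening: 0.501
```

```bash
python3 - <<'E'
from m import *
plan([.5205,-.2685,-.015],-30.4)
s=imaging.grab_frame("side")
o=ctrl.get_obs();print(proj(s,o["position"]+[0,0,.022]))
cv2.imwrite('pics/kn1.png',cv2.convertScaleAbs(crop(s,270,280,350,360,8),alpha=1.4))
E
```

```text
t 9.25 pos [ 0.5221 -0.2681  0.0337] yaw -31.07 tilt [ 1.e-04  1.e-04 -1.e+00] F [0.8 1.  1.5] T [ 0.01 -0.01  0.03] open 0.501 q6 -0.06
shift cm [-0.11  0.12  4.87] turn -0.012
[307.51078699 324.5416476 ]
```

View pics/kn1.png

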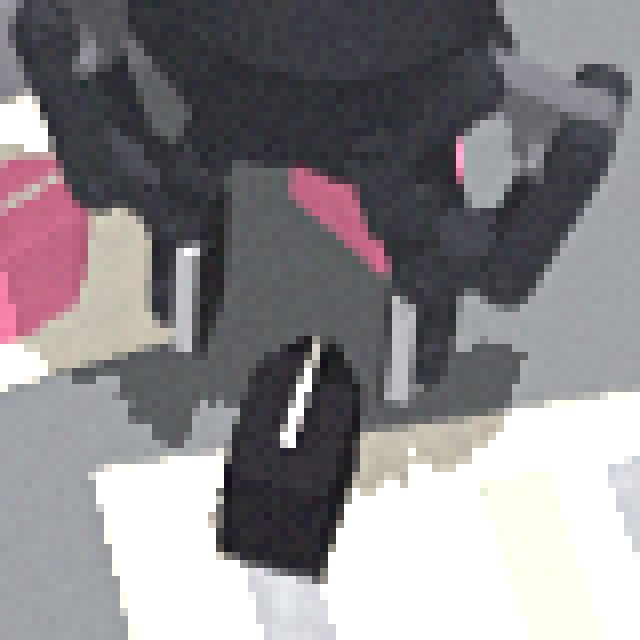

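move_arm --series "-0.1 0.1 2 -0.01 0;-0.1 0.1 3.6 -0.01 0;-0.1 0.1 4.4 -0.01 0;-0.1 0.1 4.4 -0.01 0;-0.1 0.1 4.4 -0.01 0"

```text
time: 9.72
position: [0.521, -0.269, -0.0098]
tool_rot: [3.031, -0.827, 0.002]
ft_force: [-0.4, -0.2, 1.0]
opening: 0.505
```

```bash
python3 - <<'E'
from m import *
plan([.5205,-.2685,-.015],-30.4)
s=imaging.grab_frame("side")
cv2.imwrite('pics/kn2.png',cv2.convertScaleAbs(crop(s,270,290,340,360,9),alpha=1.4))
E
```

```text
t 9.72 pos [ 0.521  -0.269  -0.0098] yaw -30.51 tilt [ 8.e-04 -6.e-04 -1.e+00] F [-0.4 -0.2  1. ] T [ 0.04  0.   -0.08] open 0.505 q6 -0.07
shift cm [-0.06 -0.02  0.52] turn -0.002
```

View pics/kn2.png

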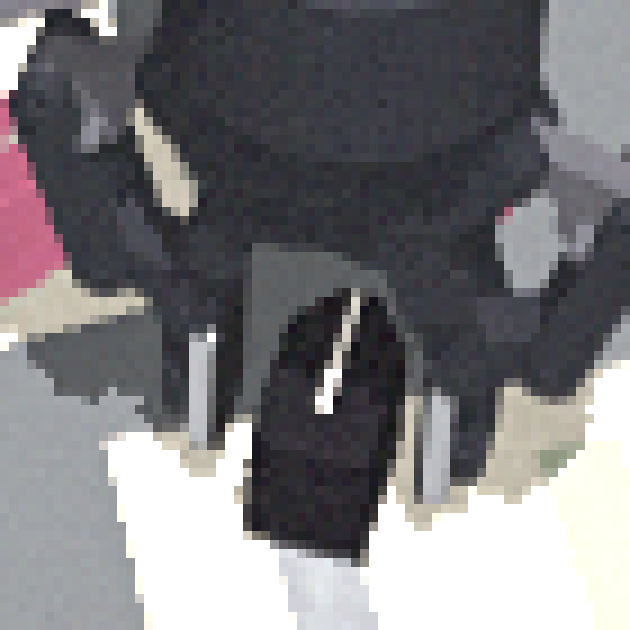

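move_arm --series "-0.05 0 0.4 0 0;-0.05 0 0.4 0 0.2;-0.05 0 0.4 0 0.4;-0.05 0 0.4 0 0.6;-0.05 0 0.4 0 1;-0.05 0 0.4 0 1;-0.05 0 0.4 0 1;-0.05 0 0.4 0 1"

```text
time: 10.43
position: [0.5205, -0.2688, -0.014]
tool_rot: [3.031, -0.827, 0.002]
ft_force: [-1.3, 0.5, 5.4]
opening: 0.296
```

```bash
python3 - <<'E'
from m import *
plan([.5205,-.2685,.12],-30.4)
E
```

```text
t 10.43 pos [ 0.5205 -0.2688 -0.014 ] yaw -30.52 tilt [ 8.e-04 -6.e-04 -1.e+00] F [-1.3  0.5  5.4] T [ 0.12  0.15 -0.02] open 0.296 q6 -0.07
shift cm [  0.    -0.02 -13.4 ] turn -0.002
```

move_arm --series "0 0 -2 0 1;0 0 -5 0 1;0 0 -9 0 1;0 0 -13.5 0 1;0 0 -13.5 0 1;0 0 -13.5 0 1"

```text
time: 10.93
position: [0.522, -0.2698, 0.1241]
tool_rot: [3.029, -0.826, 0.011]
ft_force: [-0.7, 0.6, -1.2]
opening: 0.293
```

```bash
python3 - <<'E'
from m import *
plan([.5173,-.0504,.12],-108.7)
E
```

```text
t 10.93 pos [ 0.522  -0.2698  0.1241] yaw -30.51 tilt [ 0.0059 -0.0041 -1.    ] F [-0.7  0.6 -1.2] T [-0.01 -0.02 -0.01] open 0.293 q6 -0.07
shift cm [-11.55 -18.66   0.32] turn 1.365
```

move_arm --series "-11.5 -18.7 0.3 1.365 1;-11.5 -18.7 0.3 1.365 1;-11.5 -18.7 0.3 1.365 1;-11.5 -18.7 0.3 1.365 1;-11.5 -18.7 0.3 1.365 1;-11.5 -18.7 0.3 1.365 1;-11.5 -18.7 0.3 1.365 1;-11.5 -18.7 0.3 1.365 1;-11.5 -18.7 0.3 1.365 1;-11.5 -18.7 0.3 1.365 1"

```text
time: 11.77
position: [0.5139, -0.0481, 0.114]
tool_rot: [2.006, -2.414, -0.007]
ft_force: [0.4, 0.0, -0.1]
opening: 0.29
```

```bash
python3 - <<'E'
from m import *
plan([.5173,-.0504,.07],-108.7)
E
```

```text
t 11.77 pos [ 0.5139 -0.0481  0.114 ] yaw -100.56 tilt [-0.0051  0.0012 -1.    ] F [ 0.4  0.  -0.1] T [-0.03 -0.02 -0.03] open 0.29 q6 1.52
shift cm [ 0.16 -0.4   4.4 ] turn 0.142
```

move_arm --series "0 0 2 0.115 1;0 0 4 0.115 1;0 0 4 0.115 1;0 0 4 0.115 1;0 0 4 0.115 1"

```text
time: 12.18
position: [0.5153, -0.0488, 0.0766]
tool_rot: [1.872, -2.522, -0.002]
ft_force: [-0.7, 0.0, -1.1]
opening: 0.289
```

```bash
python3 - <<'E'
from m import *
t=imaging.grab_frame("top");s=imaging.grab_frame("side")
plan([.5173,-.0504,.07],-108.7)
cv2.imwrite('pics/st1.png',np.hstack([crop(t,260,170,330,240,5),crop(s,240,195,320,265,6)]))
E
```

```text
t 12.28 pos [ 0.5165 -0.0491  0.0781] yaw -106.83 tilt [ 1.3e-03 -3.0e-04 -1.0e+00] F [ 0.7 -0.5 -0.2] T [ 0.07 -0.04  0.02] open 0.293 q6 1.63
shift cm [ 0.1  -0.11  0.81] turn 0.033Traceback (most recent call last):
  File "<stdin>", line 4, in <module>
    return _nx.concatenate(arrs, 1, dtype=dtype, casting=casting)
           ~~~~~~~~~~~~~~~^^^^^^^^^^^^^^^^^^^^^^^^^^^^^^^^^^^^^^^
ValueError: all the input array dimensions except for the concatenation axis must match exactly, but along dimension 0, the array at index 0 has size 350 and the array at index 1 has size 420
```

move_arm --series "0 0 0 0.035 1;0 0 0 0.035 1;0 0 0 0.035 1"

```text
time: 12.53
position: [0.5165, -0.0491, 0.0783]
tool_rot: [-1.828, 2.553, -0.002]
ft_force: [0.2, 0.6, -0.5]
opening: 0.295
```

```bash
python3 - <<'E'
from m import *
t=imaging.grab_frame("top");s=imaging.grab_frame("side")
plan([.5173,-.0504,.07],-108.7)
np.save('t2.npy',t,allow_pickle=True);np.save('s2.npy',s,allow_pickle=True)
cv2.imwrite('pics/st1.png',np.hstack([crop(t,265,180,325,240,6),cv2.convertScaleAbs(crop(s,245,200,315,260,6),alpha=1.5)]))
E
```

```text
t 12.63 pos [ 0.5163 -0.0491  0.078 ] yaw -108.81 tilt [ 1.1e-03 -3.0e-04 -1.0e+00] F [-0.3 -0.1 -0.5] T [ 0.06  0.03 -0.01] open 0.292 q6 1.66
shift cm [ 0.09 -0.14  0.8 ] turn -0.002
```

View pics/st1.png

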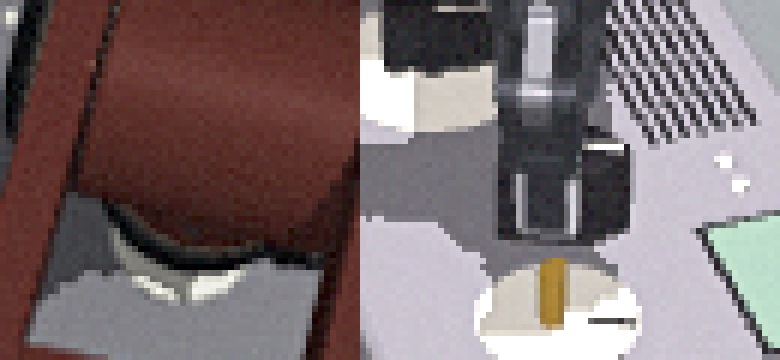

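```bash
python3 - <<'E'
from m import *
s=np.load('s2.npy',allow_pickle=True).item()
g=cv2.convertScaleAbs(crop(s,262,215,302,257,16)[:592],alpha=2.2,beta=5)
cv2.imwrite('pics/st2.png',g)
# predicted pixel (side frame): knob if origin over stem, z .092
st=np.array([.5189,-.0500]); a=np.radians(-18.7); ex=np.array([np.cos(a),np.sin(a)]); ey=np.array([-ex[1],ex[0]])
for n,l,w,z in(("backnear",-.018,-.013,.092),("frontnear",.016,-.013,.092),("nose",.028,0,.092),("nose top",.028,0,.126),("backnear top",-.018,-.013,.126),("stem",0,0,.071)):
    print(n,((proj(s,[*(st+ex*l+ey*w),z])-[262,215])*16).round(), proj(s,[*(st+ex*l+ey*w),z]).round(1))
E
```

```text
backnear [105. 402.] [268.6 240.1]
frontnear [361. 417.] [284.6 241.1]
nose [458. 359.] [290.6 237.5]
nose top [464. 161.] [291.  225.1]
backnear top [104. 204.] [268.5 227.7]
stem [248. 466.] [277.5 244.1]
```

View pics/st2.png

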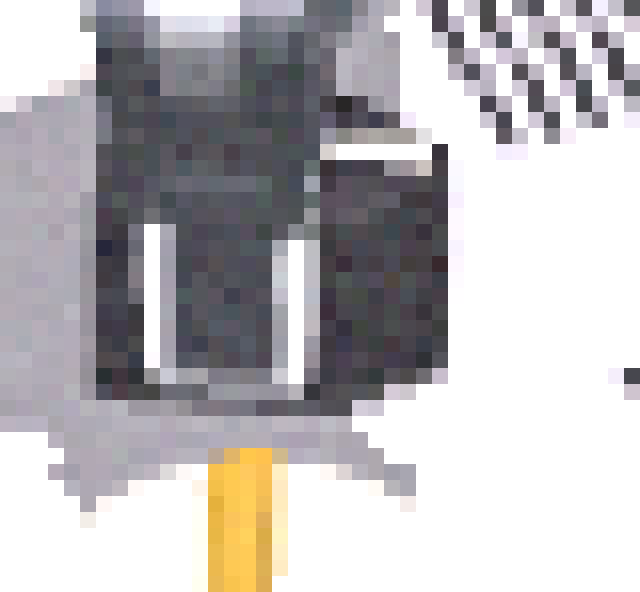

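move_arm --series "0.1 -0.23 0 0 1;0.1 -0.23 0.8 0 1;0.1 -0.23 1.4 0 1;0.1 -0.23 1.4 0 1;0.1 -0.23 1.4 0 1;0.1 -0.23 1.4 0 1"

```text
time: 13.13
position: [0.5175, -0.0506, 0.0629]
tool_rot: [1.828, -2.555, -0.001]
ft_force: [-0.7, 0.2, -1.0]
opening: 0.291
```

```bash
python3 - <<'E'
from m import *
s=imaging.grab_frame("side")
plan([.5173,-.0504,.07],-108.7)
g=cv2.convertScaleAbs(crop(s,262,220,302,257,16),alpha=2.2,beta=5)
cv2.imwrite('pics/st3.png',g)
z=ctrl.get_obs()["position"][2]+.014
st=np.array([.5189,-.0500]); a=np.radians(-18.7); ex=np.array([np.cos(a),np.sin(a)]); ey=np.array([-ex[1],ex[0]])
for n,l,w,z in(("backnear",-.018,-.013,z),("frontnear",.016,-.013,z),("nose",.028,0,z),("stem",0,0,.071)):
    print(n,((proj(s,[*(st+ex*l+ey*w),z])-[262,220])*16+8).round())
E
```

```text
t 13.18 pos [ 0.5177 -0.0506  0.0633] yaw -108.84 tilt [-1.e-04  1.e-04 -1.e+00] F [-0.3  0.4  0.1] T [-0.02  0.01 -0.02] open 0.29 q6 1.66
shift cm [-0.01  0.05 -0.67] turn -0.002
backnear [114. 414.]
frontnear [368. 429.]
nose [464. 371.]
stem [256. 394.]
```

View pics/st3.png

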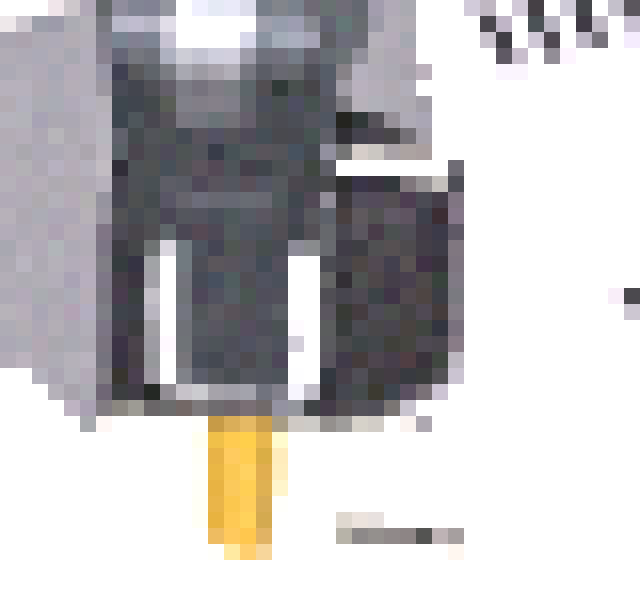

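move_arm --series "0 -0.1 0 0 1;0 -0.1 0.4 0 1;0 -0.1 0.7 0 1;0 -0.1 0.9 0 1;0 -0.1 1.1 0 1;0 -0.1 1.1 0 1"

```text
time: 13.68
position: [0.5182, -0.0509, 0.0516]
tool_rot: [1.827, -2.554, -0.001]
ft_force: [1.0, -0.2, -0.8]
opening: 0.29
```

```bash
python3 - <<'E'
from m import *
s=imaging.grab_frame("side")
plan([.5173,-.0504,.0345],-108.7)
g=cv2.convertScaleAbs(crop(s,262,220,302,257,16),alpha=2.2,beta=5)
cv2.imwrite('pics/st4.png',g)
E
```

```text
t 13.73 pos [ 0.5183 -0.0509  0.0518] yaw -108.84 tilt [-8.e-04  2.e-04 -1.e+00] F [ 0. -0. -1.] T [-0.12 -0.01 -0.01] open 0.293 q6 1.66
shift cm [-0.01  0.11  1.73] turn -0.002
```

View pics/st4.png

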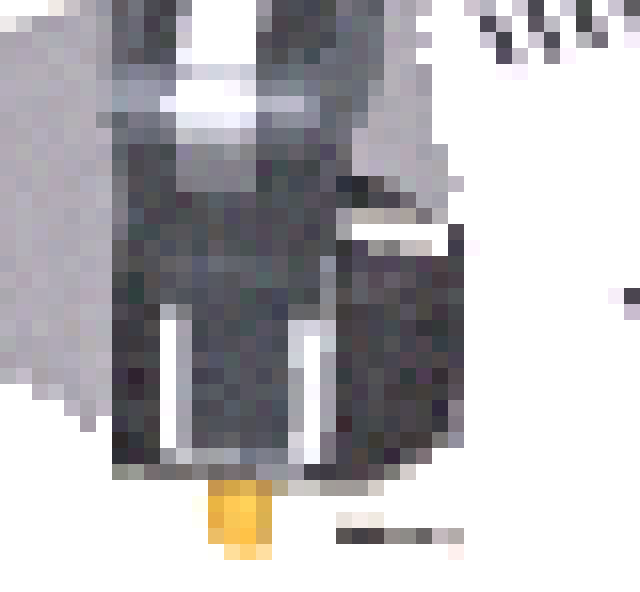

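No force after passing the stem's tip height by about 5 mm, so the stem is in the bore. I'll continue home.

move_arm --series "0 0 0.3 0 1;0 0 0.6 0 1;0 0 0.8 0 1;0 0 0.8 0 1;0 0 0.8 0 1"

```text
time: 14.15
position: [0.5185, -0.0509, 0.0441]
tool_rot: [1.828, -2.555, -0.001]
ft_force: [-0.2, 0.7, -0.3]
opening: 0.292
```

```bash
python3 - <<'E'
from m import *
plan([.5183,-.0509,.0345],-108.7)
E
```

```text
t 14.15 pos [ 0.5185 -0.0509  0.0441] yaw -108.84 tilt [-4.e-04  1.e-04 -1.e+00] F [-0.2  0.7 -0.3] T [0.01 0.05 0.02] open 0.292 q6 1.66
shift cm [0.   0.02 0.96] turn -0.003
```

Still free at 0.0441, just above the expected home contact at about 0.043. Now I'll press in small steps.

move_arm --series "0 0 0.2 0 1;0 0 0.3 0 1;0 0 0.4 0 1;0 0 0.4 0 1;0 0 0.4 0 1"

```text
time: 14.57
position: [0.5191, -0.0511, 0.0409]
tool_rot: [-1.828, 2.555, -0.001]
ft_force: [-1.6, -0.4, 4.3]
opening: 0.293
```

move_arm --series "0 0 0.2 0 1;0 0 0.4 0 1;0 0 0.4 0 1;0 0 0.4 0 1"

```text
time: 14.9
position: [0.5192, -0.0511, 0.0372]
tool_rot: [-1.828, 2.555, -0.001]
ft_force: [-2.7, -0.2, 8.1]
opening: 0.29
```

move_arm --series "0 0 0.1 0 1;0 0 0.2 0 1;0 0 0.2 0 1;0 0 0.2 0 1"

```text
time: 15.23
position: [0.5192, -0.0511, 0.0355]
tool_rot: [-1.828, 2.555, -0.001]
ft_force: [-2.8, 0.4, 7.9]
opening: 0.293
```

move_arm --series "0 0 0.1 0 1;0 0 0.2 0 1;0 0 0.2 0 1;0 0 0.2 0 1"

```text
time: 15.57
position: [0.5193, -0.0511, 0.0348]
tool_rot: [1.828, -2.555, 0.0]
ft_force: [-7.8, 2.1, 15.8]
opening: 0.293
```

move_arm --series "0 0 0.1 0 1;0 0 0.1 0 1;0 0 0.1 0 1;0 0 0.1 0 1"

```text
time: 15.9
position: [0.5194, -0.0511, 0.0347]
tool_rot: [1.828, -2.555, 0.0]
ft_force: [-10.1, 2.2, 21.9]
opening: 0.292
```

move_arm --series "0 0.05 0 0 1;0 0.1 0 0 1;0 0.1 0 0 1;0 0.1 0 0 1"

```text
time: 16.23
position: [0.5194, -0.0511, 0.0347]
tool_rot: [-1.827, 2.554, -0.003]
ft_force: [-6.6, 0.6, 19.2]
opening: 0.293
```

```bash
python3 - <<'E'
from m import *
s=imaging.grab_frame("side");t=imaging.grab_frame("top")
plan([.5183,-.0509,.0345],-108.7)
g=cv2.convertScaleAbs(crop(s,262,220,302,257,16),alpha=2.2,beta=5)
cv2.imwrite('pics/st5.png',g); cv2.imwrite('pics/side5.png',s["pixels"])
cv2.imwrite('pics/topend.png',t["pixels"])
st=np.array([.5189,-.0500]); a=np.radians(-18.7); ex=np.array([np.cos(a),np.sin(a)]); ey=np.array([-ex[1],ex[0]])
for n,l,w,z in(("backnear",-.018,-.013,.049),("frontnear",.016,-.013,.049),("nose",.028,0,.049)):
    print(n,((proj(s,[*(st+ex*l+ey*w),z])-[262,220])*16+8).round(),"at home unpressed",((proj(s,[*(st+ex*l+ey*w),.057])-[262,220])*16+8).round())
E
```

```text
t 16.33 pos [ 0.5194 -0.0511  0.0348] yaw -108.83 tilt [ 2.4e-03 -9.0e-04 -1.0e+00] F [-6.9  1.4 18.2] T [0.22 1.08 0.  ] open 0.294 q6 1.66
shift cm [0.02 0.11 0.03] turn -0.002
backnear [115. 571.] at home unpressed [115. 527.]
frontnear [365. 586.] at home unpressed [366. 542.]
nose [460. 528.] at home unpressed [461. 484.]
```

View pics/st5.png

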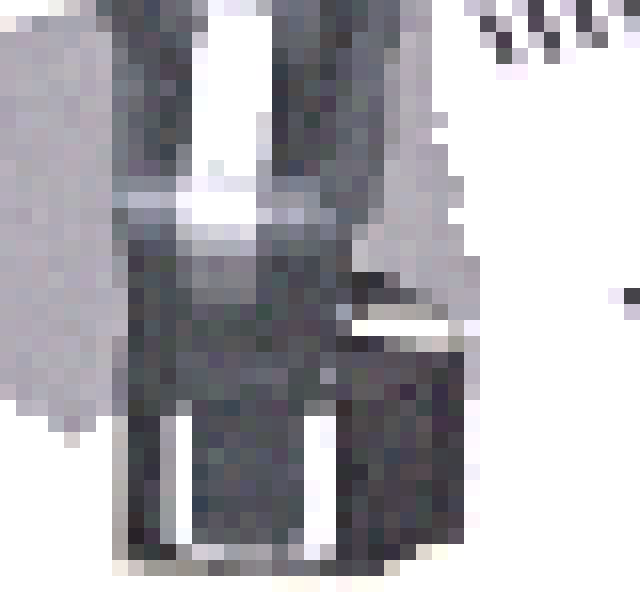

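View pics/side5.png

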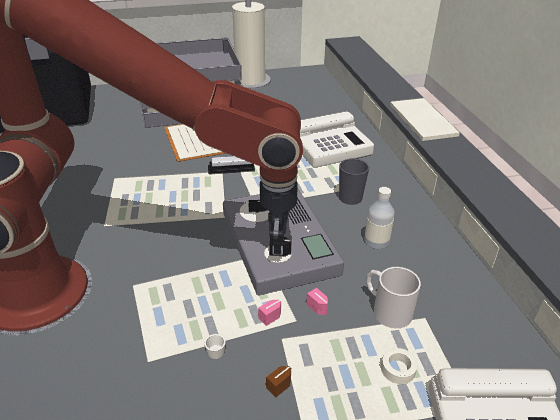

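View pics/topend.png

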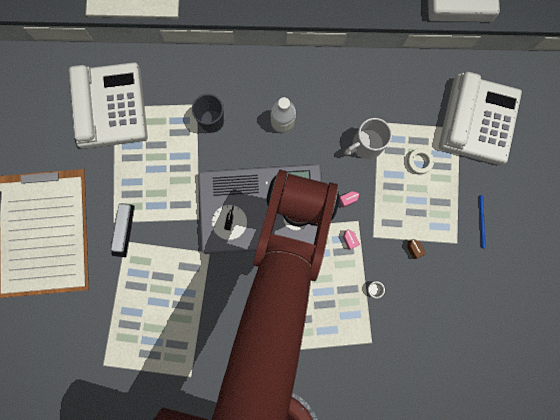

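```bash
python3 - <<'E'
from m import *
t=imaging.grab_frame("top")
print(knobline(t,210,200,245,235,.074)[4])
t0=np.load('t0.npy',allow_pickle=True).item()
d=cv2.absdiff(t["pixels"],t0["pixels"]).max(2)
for n,(u,v) in dict(pink1=(349,198),pink2=(351,239),brown=(417,249),cup=(376,289),tape=(419,161),mug=(370,138),gel=(283,115),pen=(208,112),stap=(122,230)).items(): print(n,(d[v-12:v+13,u-14:u+15]>40).sum())
plan([.5183,-.0509,.0345],-108.7)
print(ctrl.close_job())
E
```

```text
166.37716487131584
pink1 40
pink2 0
brown 0
cup 0
tape 0
mug 0
gel 0
pen 0
stap 0
t 16.38 pos [ 0.5194 -0.0511  0.0348] yaw -108.83 tilt [ 2.4e-03 -9.0e-04 -1.0e+00] F [-6.4  0.7 19. ] T [0.09 1.15 0.04] open 0.293 q6 1.66
shift cm [0.01 0.11 0.03] turn -0.002
the job is handed in; nothing more can be done
None
```

I turned the selector to zero, pushed the black talk knob home on the stem and pressed it down to its stop. The arm was still gripping and holding it there with about 19 N when I handed the job in, at 16.4 s of the 64 s. No verdict was reported.

**Last checks**
- **Knob:** the push ended on a hard stop, not on the spring. The knob's underside came out at about 49 mm by the tool height, which is the pressed-in height. The side view shows the same to within about 2 mm.
- **Grip:** the gripper opening was steady at about 25 mm on the 26 mm knob.
- **Selector:** right after turning, its line read -10.7° against -10.8° to -11.0° for the zero mark. The last reading was -13.6°. It rests on only a few pixels, with the arm shading part of the dial, and nothing had touched the selector since. I put it down to measurement noise, but I did not confirm that.
- **Other things on the desk:** the pill cup, tape, mug, gel bottle, pen cup, stapler, brown knob and one pink knob show no change in the top view. The other pink knob at (349,198) shows some changed pixels. I put that down to the arm beside it in the picture, though I did not check further.

**What went wrong or disagreed**
- **Finger height:** the real fingertips were about 22 mm higher than the tool reading said. Because of this, the first attempt on the selector closed on top of its bar and pressed it with about 4 to 8 N. I found it from the force and the image and corrected every later move.
- **Sideways load:** about 7 N of sideways force remains on the pressed knob.

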